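# Swing the dosing spout over the empty mould and report ready

## Robot

A 6-joint arm with a two-finger parallel gripper is mounted at the origin on the work surface. World frame = base frame: x ahead of the robot, y to its left, z up, the work surface at z = 0. Lengths are in m, angles in degrees, forces in N, time in s.
With the tool pointing down it reaches from about 0.4 to 0.825 m from the base axis. Payload 7 kg.
Tool frame: the origin (TCP) lies midway between the tips of the shut fingers; the grasp point (between the pads) lies 19 mm behind it; z points along the fingers, y is the line along which they close (so a half turn about z gives the same grasp; the last joint's range is limited). The gripper opens to 88 mm and grips with 3 to 60 N. Pads are 19 mm wide; open, the fingers measure 130 mm over their backs; the gripper's body (78 mm by 193 mm) begins 47 mm behind the grasp point.
Start: joints at [85.606, 20.546, 0.682, 0, -70.136, -16.507], TCP at [0.241, 0.631, 0.227] pointing down, gripper open.
Joint ranges: [-176.03, 176.03], [-82.01, 121.73], [-58.28, 71.71], [-173.87, 95.51], [-174.79, -0.11], [-173.66, 173.66]. Speed limits (degrees/s): [136.94, 136.94, 172.46, 180, 180, 180].

## Interface

Orientations are given as [roll, pitch, yaw] about the fixed x, y, z axes, in that order (R = Rz(yaw) Ry(pitch) Rx(roll)).
In Python, from plant import get_state, optics, order gives the robot as it stands. The module is installed in compiled form; this text tells all that it offers.
- The arm moves only by the tool send_rows, never from a script. Its argument "moves" is a list of rows, each an object with "slide": the shift along the tool's x, y, z as a fraction of full scale, a list of three; "turn": the turn about the tool's z as a fraction of full scale; "gripper": the opening, from 0 (shut) to 1 (fully open). A call has exactly 5 rows; each row is the pose to reach, as a shift and turn from the pose commanded when the call began, along the tool's axes at that moment; what a row does not reach only later rows make up. Full scale, the value 1, is 150 mm for a shift and 90 degrees for a turn. A row lasts 1/12 s, in which the tool goes at most 41.7 mm and 7.16 degrees, less where a joint would pass 70% of its speed; a pose out of reach is approached as far as the arm can. A call with a number of a shift or a turn outside -1 to 1 is refused whole. A call with a gripper value outside its range is refused whole. The fingers move at their own pace and stop on an object; "newtons" is the grip in N (left out, the last holds). Time passes only in rows, so rows that repeat a pose let the fingers close, or fill a call up. It gives the time, the measured TCP pose, the force, the opening and the grip force at its end, in the units of the state.
- get_state(): the state, without advancing time (a new reading comes with each control period).
- optics.capture(name): name is "side" or "top"; returns a dict with "img" (400x640x3 uint8, red, green, blue), "intrinsics" (3x3 intrinsics, pixels), "dist" ([k1, k2, p1, p2, k3] as OpenCV has them; the pictures are not rectified), "origin" and "attitude" of the camera in the world. Camera axes: x right, y down, z forward; pixel columns grow to the right and rows downward; lengths in m; the calibration is good to about 2 mm. A picture is of the moment at which its call begins. There is no depth.
- order.close_job(): hands the job in; it is judged then, once.
Trained networks look in the newest picture that a camera, given by its name, has taken for a name from the list of things; names that differ only in an ending like _2 or _b are one class to them, and where a whole thing is asked for, a point or a joint stands for the part that bears it (a point fixed in the world has none). Each returns a list of dicts, best first, with "p" (0 to 1); they miss things now and then, are a little off and sometimes report something else, mostly with a low value. They report only what shows in the picture. A call takes as long as a camera call. They do not tell look-alikes from the thing itself.
- optics.look_for(camera, name): "location" ([x, y, z] in m, in world coordinates, good to about 4 mm: the middle of the surface that is visible of it).
The state is a dict: "time_s": time; "joints": joint angles; "qd": joint speeds; "joint_torque": joint torques, N m; "tcp_pos": TCP position; "eef_rot": TCP orientation; "contact_force": force on the tool from outside, world axes, zero at the start; "moment": the same for the moment, N m; "gripper_width": finger opening in m; "gripper_force": force on a finger pad.
Only numpy, scipy, OpenCV 4.12 (cv2) and the standard library are available. Lean on these libraries where they do the work, as an engineer would, in place of code of your own. Each camera call takes 0.05 s, during which the arm holds its last target. There are 200 camera calls.

## Task

Get the chocolate dosing station ready to fill the one empty mould: push the swivelling steel spout round with a fingertip, gently and without gripping it, until its nozzle hangs over the middle of the empty white mould. Only then press the green button on the control box fully down and let it go, and draw back. Leave the moulds where they stand, do not press the red button, and do not disturb anything else on the table.

Things in the scene. Friction and masses are not known exactly. Their poses are not given: they have to be found in the camera images.
- unit: Dosing unit, fixed. Origin: on the table under the axis of its upright steel column (42 mm diameter, foot flange 110 mm). +x points to its pump housing, 190 x 280 x 120 mm, centred 155 mm behind the column. Three flat arms fan out from the foot on the -x side (0 and about 0.9 rad either way), each with a round rest plate 112 mm across, 5 mm thick, 190 mm from the axis, carrying one mould.
- spout_arm: Swivelling spout: level steel tube, 22 mm diameter. Origin: on the column's axis, 145 mm above the table, on the tube's centre line (hub 52 mm wide, top 158 mm). The tube runs 195 mm along its -x, then turns down to the nozzle. Turns only about the vertical, 1.4 rad each way from the unit's -x; friction 0.3 N m, light damping, no spring, stays where left. It starts between two moulds.
- nozzle (a point): Centre of the lower end of the black nozzle (28 mm diameter), 190 mm from the swing axis, 89 mm above the table, 44 mm above the mould rims.
- empty_mould: The empty mould: round open white plastic dish, white inside, 96 mm diameter at the rim, 72 mm at the foot, 40 mm high, 4 mm wall, about 0.25 kg, loose on one of the three rest plates (rim 45 mm above the table). Origin: centre of its underside; z up. Its centre is 183 to 197 mm from the swing axis.
- filled_mould_a: A mould of the same shape already filled with set dark brown chocolate, 0.45 kg, standing loose on another rest plate. Origin: centre of its underside. To be left alone.
- filled_mould_b: The other filled mould, as filled_mould_a. To be left alone.
- panel: Control box, fixed, grey with white face, 130 x 80 x 45 mm (x, y, z), on the table at the left or the right of the moulds. Origin: centre of its underside. The green button is 33 mm from its centre on its -x side (nearer the robot), the red one 33 mm on its +x side, both on top.
- green_top (a point): Centre of the top face of the green push button (28 mm diameter) on the control box; pressed straight down. Spring: fully down takes 5 N, travel 6 mm.
- green (a joint): Travel of the green button (m): 0 released, 0.006 fully down.
- red (a joint): Travel of the red button (m): 0 released, 0.006 fully down. To be left alone.
- tub: Loose blue plastic tub, 110 x 80 x 50 mm, open on top, standing on the other side from the control box. Origin: centre of its underside.
- spatula: Loose spatula with white handle, 260 mm long, lying crosswise on the table in front of the robot base. Origin: its underside at mid-length or thereabouts.
- jar: Loose amber glass jar with white lid, 70 mm diameter, 100 mm high, at the left. Origin: centre of its underside.
- cup: Loose white cup, 72 mm diameter at the rim, 80 mm high, at the right. Origin: centre of its underside.
Things that resemble listed ones, but are neither listed nor needed, are in the scene too. Of the things that look like the panel, take the one that is nearest to the robot's base at the start.

How it is judged (in metres and radians):
On the way, in this order (a step that is already met when the one before it is completed fails the run):
1. the spout's nozzle has come to rest over the middle of the empty mould (horizontal distance between nozzle and empty_mould below 0.02 m and angular speed of spout_arm below 0.1 rad/s), for 0.2 s.
2. the green button is pressed down while the nozzle is there (horizontal distance between nozzle and empty_mould below 0.02 m and value of joint green above 0.0042 m), for 0.1 s.
At the end, for the whole second after the job is handed in: The nozzle stands within 20 mm (horizontally) of the centre of the empty mould and is still; the green button has been pressed (at least 4.2 mm) after that and is released; every mould stands upright within 10 mm of where it stood at the start (horizontal distance between nozzle and empty_mould below 0.02 m and angular speed of spout_arm below 0.05 rad/s and value of joint each of green, red below 0.0015 m and distance of each of empty_mould, filled_mould_a, filled_mould_b from where it was at the start of the episode below 0.01 m and angle between each of empty_mould, filled_mould_a, filled_mould_b's own z axis and vertical below 0.1 rad); the robot touches nothing.
It fails at once if the green button is pressed while the nozzle is not over the middle of the empty mould (value of joint green above 0.003 m and horizontal distance between nozzle and empty_mould above 0.02 m).
It fails at once if the red button is pressed (value of joint red above 0.002 m).
It fails at once if the spout is gripped or shoved hard (more than 25 N) (contact force between anything else and spout_arm above 25 N).
It fails at once if a mould is shifted by more than 12 mm, lifted or tipped (distance of any of empty_mould, filled_mould_a, filled_mould_b from where it was at the start of the episode above 0.012 m or angle between any of empty_mould, filled_mould_a, filled_mould_b's own z axis and vertical above 0.15 rad).
It fails at once if the tub, spatula, jar or cup is moved by more than 25 mm (distance of any of tub, spatula, jar, cup from where it was at the start of the episode above 0.025 m).
It also fails if it takes over 51 s, if anything falls off the work surface, if the arm or the gripper's body presses on something with over 40 N, if the wrist force passes 120 N, or if a joint passes its speed limit or range.

## Working session

There is one attempt and no reset: what is moved stays moved. The work goes in short steps, Python scripts to look and compute and a tool call to move; the robot and the scene stay as the last step left them, time stands still between calls to the robot, and variables do not carry over. Pictures are saved under pics/ and viewed, at most 10 in all, crops included, and the job is handed in when it is done.

Besides the shell and the picture viewer there is one more tool, called after "Call:" as name(argument=value, ...) on one line, values as JSON. send_rows: Moves the arm, as the interface text tells. Shift numbers are shares of 150 mm and turn numbers shares of 90 degrees, none past 1 either way. Its arguments: {"type":"object","properties":{"moves":{"type":"array"},"newtons":{"type":"number"}},"required":["moves"]}

```bash
mkdir -p pics; python3 - <<'E'
from plant import get_state, optics, order
import cv2,numpy as np
for c in("top","side"):
    d=optics.capture(c); cv2.imwrite(f"pics/{c}0.png",d["img"][:,:,::-1])
    np.savez(f"{c}.npz",**{k:np.array(v) for k,v in d.items()})
    print(c,np.round(d["origin"],3).tolist(),np.round(d["attitude"],3).tolist(),np.round(d["intrinsics"],1).tolist(),np.round(d["dist"],3))
    for n in("unit","spout_arm","nozzle","empty_mould","filled_mould_a","panel","green_top","tub","spatula","jar","cup"):
        print(n,[(np.round(r["location"],3).tolist(),round(r["p"],2)) for r in optics.look_for(c,n)])
print(get_state())
E
```

```text
top [0.477, -0.077, 1.369] [-176.713, -1.207, -88.697] [[395.4, 0.0, 319.4], [0.0, 395.4, 201.1], [0.0, 0.0, 1.0]] [-0.014  0.     0.     0.     0.   ]
unit [([0.837, -0.008, 0.125], 0.97)]
spout_arm [([0.496, -0.33, 0.073], 0.67), ([0.665, -0.031, 0.154], 0.56)]
nozzle [([0.663, -0.034, 0.153], 0.62)]
empty_mould [([0.612, 0.15, 0.019], 0.7), ([0.639, -0.423, 0.04], 0.39)]
filled_mould_a [([0.62, -0.164, 0.035], 0.97), ([0.535, 0.005, 0.039], 0.72)]
panel [([0.463, -0.329, 0.044], 0.91), ([0.356, -0.592, 0.046], 0.6)]
green_top [([0.322, -0.592, 0.066], 0.5), ([0.637, -0.424, 0.038], 0.18)]
tub [([0.446, 0.363, 0.007], 0.96)]
spatula [([0.365, 0.082, 0.001], 0.72)]
jar [([0.645, 0.361, 0.098], 0.64)]
cup [([0.642, -0.419, 0.038], 0.72), ([0.45, 0.358, 0.006], 0.33)]
side [-0.122, -0.87, 1.216] [-137.505, 0.173, -41.647] [[479.3, 0.0, 320.7], [0.0, 479.3, 198.8], [0.0, 0.0, 1.0]] [-0.054  0.     0.     0.     0.   ]
unit [([0.808, -0.033, 0.117], 0.9)]
spout_arm [([0.64, -0.045, 0.154], 0.71)]
nozzle [([0.638, -0.046, 0.157], 0.87), ([0.616, -0.164, 0.036], 0.66)]
empty_mould [([0.61
[... 406 characters left out ...]
08, 0.051], 0.67)]
{'time_s': 1.2, 'joints': array([ 8.56040012e+01,  2.05479362e+01,  6.81356266e-01,  3.42429992e-04,
       -7.01364633e+01, -1.65097121e+01]), 'qd': array([0.02907822, 0.0243901 , 0.05091368, 0.02776959, 0.01011736,
       0.08682027]), 'joint_torque': array([ 1.52807688e-04, -5.82393515e+01,  2.93301255e+01,  7.00309575e+00,
        1.23977647e-02, -2.74043998e-05]), 'tcp_pos': array([0.24084122, 0.63054064, 0.22653994]), 'eef_rot': array([ 1.79997174e+02, -1.17360256e-03, -2.09055945e+01]), 'contact_force': array([-0.03871893,  0.17449365, -0.44794423]), 'moment': array([ 0.00342979,  0.00987604, -0.01985185]), 'gripper_force': 0.0, 'gripper_width': 0.08762215061437918}
```

View images.

View pics/top0.png

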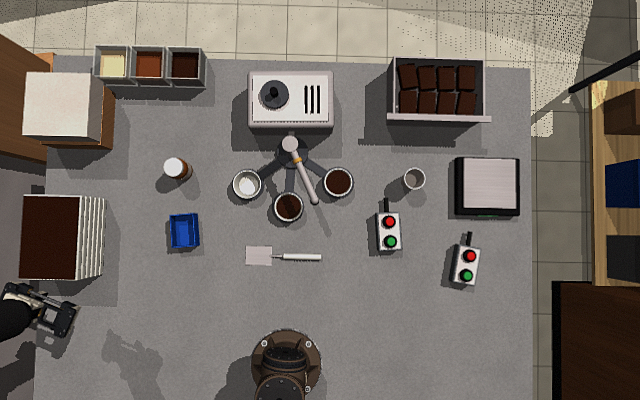

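View pics/side0.png

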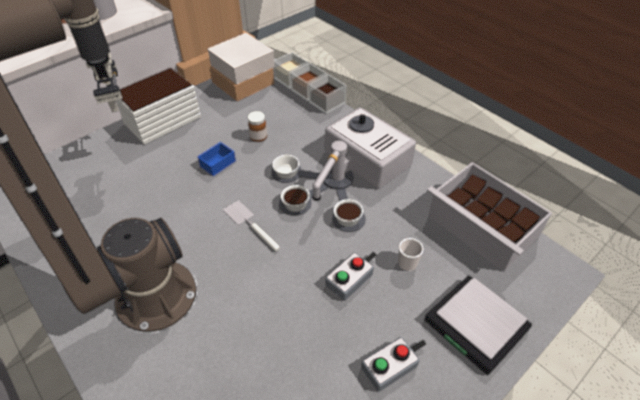

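The top picture shows the empty white mould at (247,184), the filled ones at (288,207) and (338,182), and the spout running from the hub at (290,145) to the nozzle at about (314,200), between the middle and right moulds. There are two control boxes, at (389,232) and (465,263). The first is about 0.57 m from the base and the second about 0.69 m, so the first is the panel. I'll confirm it in a crop.

```bash
cat > h.py <<'E'
import numpy as np,cv2
from scipy.spatial.transform import Rotation as Ro
def cam(c,d=None):
    d=np.load(f"{c}.npz") if d is None else d
    return d["img"],np.array(d["intrinsics"]),np.array(d["dist"]),np.array(d["origin"]),Ro.from_euler("xyz",d["attitude"],degrees=True).as_matrix()
def ray(C,uv,z):
    _,K,D,o,R=C
    p=cv2.undistortPoints(np.array([[uv]],float),K,D)[0,0]
    v=R@[p[0],p[1],1]
    return o+v*(z-o[2])/v[2]
def proj(C,P):
    _,K,D,o,R=C
    return cv2.projectPoints((np.atleast_2d(P)-o)@R,np.zeros(3),np.zeros(3),K,D)[0][:,0]
def circ(c,r):
    t=np.linspace(0,2*np.pi,40);return np.array(c)+np.c_[r*np.cos(t),r*np.sin(t),0*t]
def crop(C,x,y,w,h,s,curves):
    im=cv2.resize(np.ascontiguousarray(C[0][y:y+h,x:x+w,::-1]),None,fx=s,fy=s,interpolation=cv2.INTER_CUBIC)
    for P,col in curves:
        cv2.polylines(im,[np.int32(((proj(C,P)-[x,y]+.5)*s-.5).round())],False,col,1)
    return im
E
python3 - <<'E'
from h import *
T,S=cam("top"),cam("side")
for n,C in(("top",T),("side",S)):
    im=C[0].astype(int);r,g,b=im[...,0],im[...,1],im[...,2]
    for nm,m,z in(("green",(g>r*1.6)&(g>b*1.4)&(g>70),.062),("red",(r>g*2.5)&(r>b*2.5)&(r>110),.062)):
        k,_,st,ce=cv2.connectedComponentsWithStats(m.astype(np.uint8))
        for i in range(1,k):
            if st[i,4]>40: print(n,nm,st[i,4],ce[i].round(1),ray(C,ce[i],z).round(4))
E0=[.612,.153,.045];H=[.787,-.005,.158]
H=ray(T,(290,144),.158); print("hub",H.round(4))
cv=[(circ(E0,.048),(0,0,255)),(circ([.62,-.164,.045],.048),(255,0,0)),(circ([.534,.003,.045],.048),(255,0,0)),(circ(H,.026),(0,255,0))]
a=crop(T,225,130,140,100,5,cv); cv2.imwrite("pics/t1.png",a)
b=crop(S,260,125,130,110,5,cv); cv2.imwrite("pics/s1.png",b)
p=np.hstack([crop(T,365,195,50,75,7,[]),crop(S,315,240,65,75,6,[])[:450] if 0 else cv2.resize(crop(S,315,240,65,75,7,[]),(455,525))]);cv2.imwrite("pics/p1.png",p[:, :800])
E
```

```text
top green 56 [390.7 240.9] [ 0.4262 -0.3414  0.062 ]
top green 54 [467.4 275.4] [ 0.3178 -0.5981  0.062 ]
top red 56 [389.4 221. ] [ 0.4917 -0.3363  0.062 ]
top red 52 [470.6 255.5] [ 0.3834 -0.6087  0.062 ]
side green 74 [342.1 275.6] [ 0.4265 -0.3399  0.062 ]
side green 111 [380.7 363.8] [ 0.3191 -0.5943  0.062 ]
side red 64 [357.5 261.6] [ 0.4934 -0.3344  0.062 ]
side red 94 [401.9 350.4] [ 0.3848 -0.606   0.062 ]
hub [ 0.7212 -0.006   0.158 ]
```

View pics/t1.png

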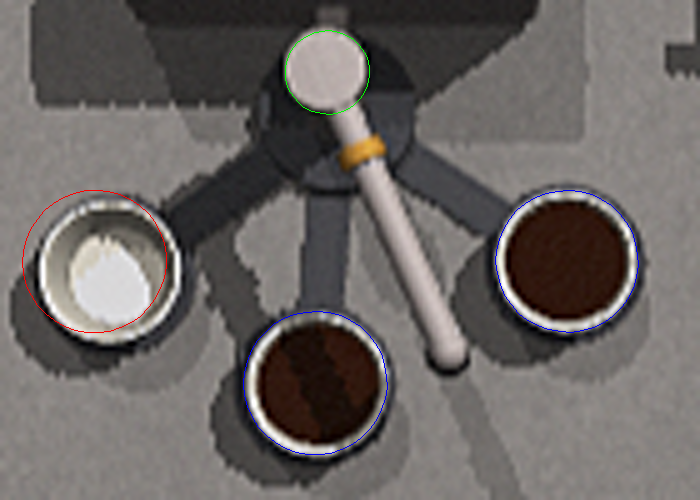

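View pics/s1.png

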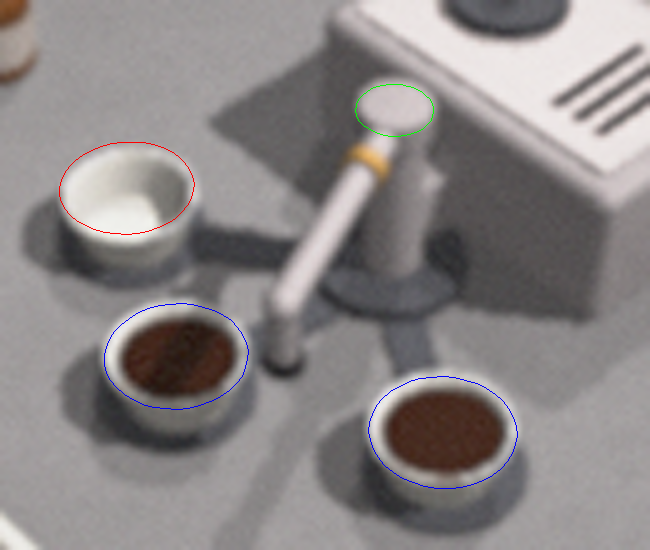

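View pics/p1.png

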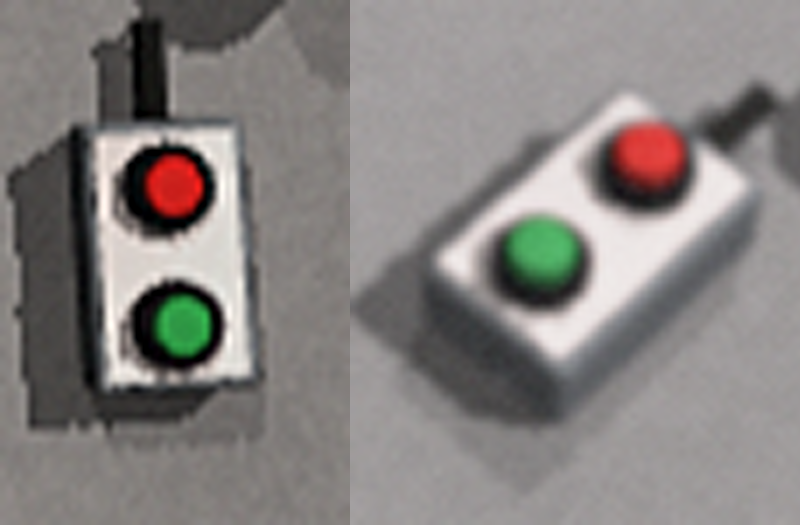

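The panel crop confirms it: a grey box with a white face, green (crop 182,325; full picture 391,241) nearer the robot and red (389,221) further away. Both overlays fit except the empty mould's, whose rim centre is at about (246.7,183.8) in the top picture.

```bash
python3 - <<'E'
from h import *
T,S=cam("top"),cam("side")
H=ray(T,(290,143.8),.158);M=ray(T,(246.7,183.8),.045);N=ray(T,(225+452/5-.4,130+352/5-.4),.147)
Ms=ray(S,(260+130/5-.4,125+192/5-.4),.045);Hs=ray(S,(260+397/5-.4,125+107/5-.4),.158);Ns=ray(S,(260+285/5-.4,125+298/5-.4),.150)
for a in(H,Hs,M,Ms,N,Ns):print(a.round(4))
for h,m in((H,M),(Hs,Ms),(H,N),(Hs,Ns)):
    d=(m-h)[:2];print(np.linalg.norm(d).round(4),np.degrees(np.arctan2(d[1],d[0])).round(2))
from plant import get_state;s=get_state();print(s["tcp_pos"],s["eef_rot"],s["time_s"])
print(Ro.from_euler("xyz",s["eef_rot"],degrees=True).as_matrix().round(3))
E
```

```text
[ 0.7219 -0.006   0.158 ]
[ 0.7244 -0.0054  0.158 ]
[0.6055 0.1419 0.045 ]
[0.6105 0.147  0.045 ]
[ 0.5505 -0.0874  0.147 ]
[ 0.5565 -0.0832  0.15  ]
0.1882 128.2
0.1902 126.75
0.1897 -154.6
0.185 -155.14
[0.24084122 0.63054064 0.22653994] [ 1.79997174e+02 -1.17360256e-03 -2.09055945e+01] 1.2
[[ 0.934 -0.357  0.   ]
 [-0.357 -0.934 -0.   ]
 [ 0.     0.    -1.   ]]
```

Call:
send_rows(moves=[{"slide":[0.15,0.13,0],"turn":0,"gripper":0},{"slide":[0.36,0.32,0],"turn":0,"gripper":0},{"slide":[0.57,0.5,0],"turn":0,"gripper":0},{"slide":[0.78,0.69,0],"turn":0,"gripper":0},{"slide":[1,0.88,0],"turn":0,"gripper":0}], newtons=10)

```text
time_s: 1.62
tcp_pos: [0.3326, 0.4549, 0.2266]
eef_rot: [-180.0, -0.0, -20.9]
contact_force: [0.3, 1.1, 0.4]
gripper_width: 0.0597
gripper_force: 0.0
```

Call:
send_rows(moves=[{"slide":[0.2,0.18,0],"turn":0,"gripper":0},{"slide":[0.4,0.35,0],"turn":0,"gripper":0},{"slide":[0.6,0.53,0],"turn":0,"gripper":0},{"slide":[0.8,0.7,0],"turn":0,"gripper":0},{"slide":[1,0.88,0],"turn":0,"gripper":0}])

```text
time_s: 2.03
tcp_pos: [0.4258, 0.2782, 0.227]
eef_rot: [-179.9, -0.0, -20.9]
contact_force: [0.8, 0.3, 0.3]
gripper_width: 0.0263
gripper_force: 0.0
```

Call:
send_rows(moves=[{"slide":[0.2,0.18,0],"turn":0,"gripper":0},{"slide":[0.4,0.35,0],"turn":0,"gripper":0},{"slide":[0.6,0.53,0],"turn":0,"gripper":0},{"slide":[0.8,0.7,0],"turn":0,"gripper":0},{"slide":[1,0.88,0],"turn":0,"gripper":0}])

```text
time_s: 2.45
tcp_pos: [0.519, 0.1013, 0.227]
eef_rot: [-180.0, -0.0, -20.9]
contact_force: [0.6, 1.1, -0.8]
gripper_width: 0.0007
gripper_force: 0.0
```

Call:
send_rows(moves=[{"slide":[0.2,0.18,0],"turn":0.07,"gripper":0},{"slide":[0.4,0.35,0],"turn":0.15,"gripper":0},{"slide":[0.6,0.53,0],"turn":0.22,"gripper":0},{"slide":[0.8,0.7,0],"turn":0.3,"gripper":0},{"slide":[1,0.88,0],"turn":0.38,"gripper":0}])

```text
time_s: 2.87
tcp_pos: [0.6121, -0.0757, 0.2268]
eef_rot: [-180.0, -0.0, -55.4]
contact_force: [1.2, 2.0, 1.0]
gripper_width: 0.0005
gripper_force: 0.0
```

Call:
send_rows(moves=[{"slide":[0.12,0.02,0],"turn":0.06,"gripper":0},{"slide":[0.22,0.03,0.05],"turn":0.11,"gripper":0},{"slide":[0.22,0.03,0.28],"turn":0.11,"gripper":0},{"slide":[0.22,0.03,0.5],"turn":0.11,"gripper":0},{"slide":[0.22,0.03,0.7],"turn":0.11,"gripper":0}])

```text
time_s: 3.28
tcp_pos: [0.6264, -0.104, 0.1202]
eef_rot: [-180.0, 0.0, -65.0]
contact_force: [0.4, 0.2, -0.6]
gripper_width: 0.0006
gripper_force: 0.0
```

```bash
cat > plan.py <<'E'
# rows for a push: from current commanded pose to finger pose for spout angle th, offset off (m), radius r
import numpy as np,sys
H=np.array([.723,-.006])
def P(th,off,r=.13):
    t=np.radians(th);return H+r*np.array([np.cos(t),np.sin(t)])-off*np.array([np.sin(t),-np.cos(t)])
def rows(p0,yaw0,ths,off):
    w=np.radians(yaw0);X=np.array([np.cos(w),np.sin(w)]);Y=np.array([np.sin(w),-np.cos(w)])
    for th in ths:
        d=P(th,off)-p0;tn=yaw0-(th-270)
        print(th,np.round([d@X/.15,d@Y/.15,tn/90],3))
    return P(ths[-1],off),ths[-1]-270
E
python3 - <<'E'
from plan import *
from plant import get_state
s=get_state();p=s["tcp_pos"];print(p,s["eef_rot"],s["contact_force"])
print("approach");q=rows(p[:2],s["eef_rot"][2],[205.2],.0225)
q=(P(205.2,.0225),-64.8);rows(q[0],q[1],[204,202,199.5,197,194],.0205)
q=(P(194,.0205),-76);print('gen');rows(q[0],q[1],[191,188,185,182,179],.0205)
E
```

```text
[ 0.62638491 -0.10399039  0.12015296] [-1.79975534e+02  7.68928731e-03 -6.49990901e+01] [ 0.37844243  0.19083387 -0.59910911]
approach
205.2 [-0.167  0.006 -0.002]
204 [-0.032  0.003  0.013]
202 [-0.062  0.006  0.036]
199.5 [-0.1    0.009  0.063]
197 [-0.138  0.011  0.091]
194 [-0.184  0.01   0.124]
gen
191 [-0.046  0.006  0.033]
188 [-0.091  0.01   0.067]
185 [-0.137  0.011  0.1  ]
182 [-0.183  0.009  0.133]
179 [-0.229  0.006  0.167]
```

Call:
send_rows(moves=[{"slide":[-0.04,0,0],"turn":0,"gripper":0},{"slide":[-0.08,0,0],"turn":0,"gripper":0},{"slide":[-0.12,0,0],"turn":0,"gripper":0},{"slide":[-0.145,0,0],"turn":0,"gripper":0},{"slide":[-0.165,0,0],"turn":0,"gripper":0}])

```text
time_s: 3.7
tcp_pos: [0.6171, -0.08, 0.124]
eef_rot: [-179.8, -0.1, -64.9]
contact_force: [-0.3, 0.7, 0.3]
gripper_width: -0.0002
gripper_force: 0.0
```

Call:
send_rows(moves=[{"slide":[-0.02,0,0],"turn":0.01,"gripper":0},{"slide":[-0.05,0.005,0],"turn":0.03,"gripper":0},{"slide":[-0.09,0.01,0],"turn":0.055,"gripper":0},{"slide":[-0.135,0.01,0],"turn":0.09,"gripper":0},{"slide":[-0.18,0.01,0],"turn":0.125,"gripper":0}])

```text
time_s: 4.12
tcp_pos: [0.6041, -0.0573, 0.1232]
eef_rot: [-179.9, -0.1, -76.4]
contact_force: [1.2, -3.6, 2.1]
gripper_width: 0.0006
gripper_force: 1.6
```

Call:
send_rows(moves=[{"slide":[-0.045,0.005,0],"turn":0.033,"gripper":0},{"slide":[-0.09,0.01,0],"turn":0.067,"gripper":0},{"slide":[-0.137,0.01,0],"turn":0.1,"gripper":0},{"slide":[-0.183,0.01,0],"turn":0.133,"gripper":0},{"slide":[-0.229,0.006,0],"turn":0.167,"gripper":0}])

```text
time_s: 4.53
tcp_pos: [0.5944, -0.0242, 0.123]
eef_rot: [-179.9, -0.0, -91.4]
contact_force: [-0.6, -3.3, 2.4]
gripper_width: 0.0001
gripper_force: 1.6
```

Call:
send_rows(moves=[{"slide":[-0.045,0.005,0],"turn":0.033,"gripper":0},{"slide":[-0.09,0.01,0],"turn":0.067,"gripper":0},{"slide":[-0.137,0.01,0],"turn":0.1,"gripper":0},{"slide":[-0.183,0.01,0],"turn":0.133,"gripper":0},{"slide":[-0.229,0.006,0],"turn":0.167,"gripper":0}])

```text
time_s: 4.95
tcp_pos: [0.5936, 0.0102, 0.1226]
eef_rot: [-180.0, -0.0, -106.4]
contact_force: [-1.9, -3.4, 2.2]
gripper_width: 0.0009
gripper_force: 1.7
```

Call:
send_rows(moves=[{"slide":[-0.045,0.005,0],"turn":0.033,"gripper":0},{"slide":[-0.09,0.01,0],"turn":0.067,"gripper":0},{"slide":[-0.137,0.01,0],"turn":0.1,"gripper":0},{"slide":[-0.183,0.01,0],"turn":0.133,"gripper":0},{"slide":[-0.229,0.006,0],"turn":0.167,"gripper":0}])

```text
time_s: 5.37
tcp_pos: [0.602, 0.0435, 0.1224]
eef_rot: [180.0, -0.0, -121.5]
contact_force: [-3.1, -2.2, 1.8]
gripper_width: 0.0004
gripper_force: 1.7
```

```bash
cat > chk.py <<'E'
from plan import *
from plant import get_state
s=get_state();p=s["tcp_pos"][:2];print(p,s["eef_rot"][2],s["contact_force"].round(1),s["time_s"])
d=p-H;r=np.linalg.norm(d);print("r",r,"spout angle",np.degrees(np.arctan2(d[1],d[0])-np.arcsin(.0205/r))%360)
rows(p,s["eef_rot"][2],[146,144,141,138,135,132,130,129,128,127.5],.0205)
E
python3 chk.py
```

```text
[0.60197464 0.04350381] -121.458960793138 [-3.1 -2.2  1.8] 5.3667
r 0.1307584233755082 spout angle 148.73373084697442
146 [-0.041  0.011  0.028]
144 [-0.072  0.014  0.05 ]
141 [-0.118  0.017  0.084]
138 [-0.164  0.017  0.117]
135 [-0.21   0.014  0.15 ]
132 [-0.255  0.009  0.184]
130 [-0.286  0.005  0.206]
129 [-0.301  0.002  0.217]
128 [-0.316 -0.001  0.228]
127.5 [-0.323 -0.003  0.234]
```

Call:
send_rows(moves=[{"slide":[-0.045,0.01,0],"turn":0.03,"gripper":0},{"slide":[-0.09,0.014,0],"turn":0.06,"gripper":0},{"slide":[-0.13,0.016,0],"turn":0.09,"gripper":0},{"slide":[-0.164,0.016,0],"turn":0.117,"gripper":0},{"slide":[-0.19,0.015,0],"turn":0.135,"gripper":0}])

```text
time_s: 5.78
tcp_pos: [0.6153, 0.0692, 0.1224]
eef_rot: [-180.0, -0.0, -133.6]
contact_force: [-2.5, -2.0, 1.5]
gripper_width: 0.0002
gripper_force: 1.4
```

```bash
python3 chk.py; python3 - <<'E'
from plant import optics
from h import *
C={c:cam(c,optics.capture(c)) for c in("top","side")}
cv=[(circ([.608,.144,.045],.048),(0,0,255)),(circ([.723,-.006,.158],.026),(0,255,0))]
im=np.vstack([crop(C["top"],215,130,160,70,5,cv),crop(C["side"],250,130,160,50,5,cv)])
cv2.imwrite("pics/w.png",im)
E
```

```text
[0.61528181 0.06918809] -133.5850139820615 [-2.5 -2.   1.5] 5.7833
r 0.13136383434066395 spout angle 136.1066819143442
146 [ 0.147 -0.034 -0.107]
144 [ 0.118 -0.025 -0.084]
141 [ 0.073 -0.013 -0.051]
138 [ 0.029 -0.003 -0.018]
135 [-0.017  0.004  0.016]
132 [-0.062  0.009  0.049]
130 [-0.093  0.011  0.071]
129 [-0.108  0.011  0.082]
128 [-0.124  0.012  0.093]
127.5 [-0.131  0.012  0.099]
```

View pics/w.png

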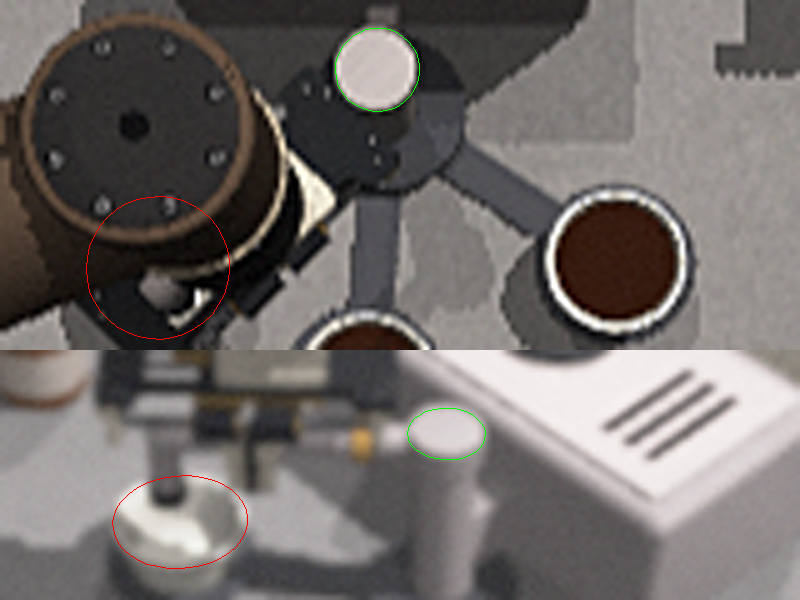

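The finger is pushing the tube. In the side view the nozzle's lower end is at crop (167,147) (full picture 283,159), already over the mould, and the rim fits the overlay at (0.608,0.144).

```bash
python3 - <<'E'
from plant import optics
from h import *
S=cam("side")
for uv in((283,159),(283,157.5)):
    N=ray(S,uv,.089);d=N[:2]-[.723,-.006];print(N,np.linalg.norm(d),np.degrees(np.arctan2(d[1],d[0])))
E
```

```text
[0.58898588 0.13057897 0.089     ] 0.19134680409959345 134.4569316874238
[0.59375753 0.13656222 0.089     ] 0.19242557633366036 132.1944720253567
```

Call:
send_rows(moves=[{"slide":[-0.025,0.005,0],"turn":0.02,"gripper":0},{"slide":[-0.05,0.01,0],"turn":0.04,"gripper":0},{"slide":[-0.075,0.01,0],"turn":0.06,"gripper":0},{"slide":[-0.095,0.011,0],"turn":0.075,"gripper":0},{"slide":[-0.11,0.011,0],"turn":0.085,"gripper":0}])

```text
time_s: 6.3
tcp_pos: [0.6254, 0.0822, 0.1221]
eef_rot: [180.0, -0.0, -141.1]
contact_force: [-2.8, -0.7, 1.3]
gripper_width: 0.0001
gripper_force: 1.3
```

Call:
send_rows(moves=[{"slide":[0,0,0],"turn":0,"gripper":0},{"slide":[0,0,0],"turn":0,"gripper":0},{"slide":[0.06,0,0],"turn":0,"gripper":0},{"slide":[0.16,0,0],"turn":0,"gripper":0},{"slide":[0.3,0,0],"turn":0,"gripper":0}])

```text
time_s: 6.72
tcp_pos: [0.5909, 0.0539, 0.1213]
eef_rot: [-180.0, 0.0, -141.0]
contact_force: [0.0, 0.4, 0.6]
gripper_width: 0.0
gripper_force: 0.0
```

Call:
send_rows(moves=[{"slide":[0,0,-0.15],"turn":0,"gripper":0},{"slide":[0,0,-0.4],"turn":0,"gripper":0},{"slide":[0,0,-0.66],"turn":0,"gripper":0},{"slide":[0.2,0,-0.8],"turn":0,"gripper":0},{"slide":[0.45,0,-0.8],"turn":0,"gripper":0}])

```text
time_s: 7.13
tcp_pos: [0.5413, 0.0121, 0.2466]
eef_rot: [-179.7, 0.4, -140.9]
contact_force: [-0.2, -0.3, 0.1]
gripper_width: 0.0006
gripper_force: 0.0
```

```bash
python3 chk.py|head -1
```

```text
[0.54128201 0.01207117] -140.92287538666142 [-0.2 -0.3  0.1] 7.1333
```

Call:
send_rows(moves=[{"slide":[0.2,-0.13,0],"turn":0,"gripper":0},{"slide":[0.4,-0.27,0],"turn":0,"gripper":0},{"slide":[0.6,-0.4,0],"turn":0,"gripper":0},{"slide":[0.8,-0.54,0],"turn":0,"gripper":0},{"slide":[1,-0.67,0],"turn":0,"gripper":0}])

```text
time_s: 7.55
tcp_pos: [0.4837, -0.1625, 0.242]
eef_rot: [-179.9, 0.1, -141.0]
contact_force: [1.5, 0.0, 0.0]
gripper_width: 0.0004
gripper_force: 0.0
```

Call:
send_rows(moves=[{"slide":[0.2,-0.13,0],"turn":0.07,"gripper":0},{"slide":[0.4,-0.27,0],"turn":0.14,"gripper":0},{"slide":[0.6,-0.4,0],"turn":0.21,"gripper":0},{"slide":[0.8,-0.54,0],"turn":0.28,"gripper":0},{"slide":[1,-0.67,0],"turn":0.35,"gripper":0}])

```text
time_s: 7.97
tcp_pos: [0.4301, -0.3351, 0.2419]
eef_rot: [-180.0, 0.1, -172.8]
contact_force: [0.8, 0.4, -0.1]
gripper_width: 0.0003
gripper_force: 0.0
```

```bash
python3 - <<'E'
from plant import optics,get_state
from h import *
C={c:cam(c,optics.capture(c)) for c in("top","side")}
a=np.radians(127.5);n=np.array([.723+.19*np.cos(a),-.006+.19*np.sin(a),.089])
cv=[(circ([.608,.144,.045],.048),(0,0,255)),(circ([.723,-.006,.158],.026),(0,255,0)),(circ(n,.014),(255,255,0)),(np.array([[.723,-.006,.156],n+[0,0,.067]]),(255,255,0))]
print(n)
print([(c,n_,[(np.round(r["location"],3).tolist(),round(r["p"],2)) for r in optics.look_for(c,n_)]) for c in C for n_ in("nozzle",)])
im=np.hstack([crop(C["top"],225,130,80,100,5,cv),crop(C["side"],260,130,80,100,5,cv)])
cv2.imwrite("pics/v.png",im)
s=get_state();print(s["tcp_pos"],s["eef_rot"])
E
```

```text
[0.60733533 0.14473713 0.089     ]
[('top', 'nozzle', [([0.678, 0.046, 0.156], 0.68)]), ('side', 'nozzle', [([0.635, 0.1, 0.15], 0.75)])]
[ 0.43022056 -0.3343162   0.24137771] [ 1.79997673e+02  1.41838327e-02 -1.72666537e+02]
```

View pics/v.png

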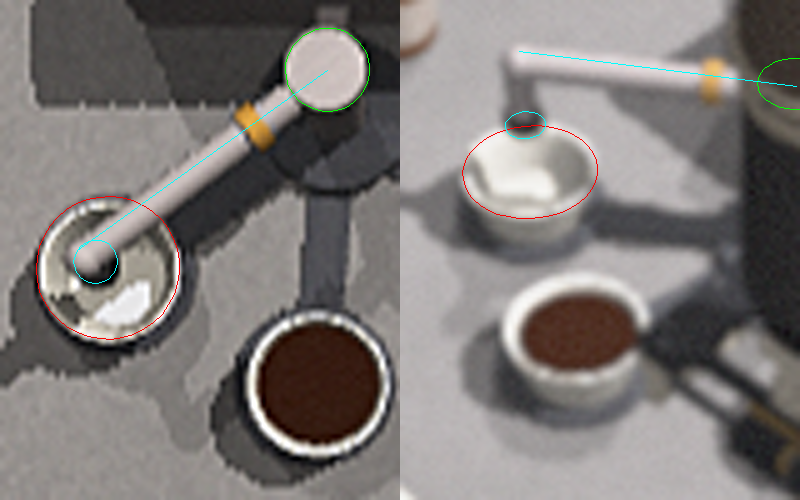

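Against the overlays, the nozzle end is within a few mm of the mould's centre: top crop (95,262) against a rim centre of (109,268), the offset coming from parallax. The mould hasn't moved and the gripper is over the green button, so I'll press it.

Call:
send_rows(moves=[{"slide":[0.03,-0.04,0.2],"turn":0.04,"gripper":0},{"slide":[0.03,-0.04,0.45],"turn":0.08,"gripper":0},{"slide":[0.03,-0.04,0.7],"turn":0.08,"gripper":0},{"slide":[0.03,-0.04,0.9],"turn":0.08,"gripper":0},{"slide":[0.03,-0.04,1],"turn":0.08,"gripper":0}])

```text
time_s: 8.58
tcp_pos: [0.4258, -0.3378, 0.0881]
eef_rot: [179.9, -0.2, -179.6]
contact_force: [0.8, 0.2, -0.2]
gripper_width: 0.0004
gripper_force: 0.0
```

Call:
send_rows(moves=[{"slide":[0,0,0.03],"turn":0,"gripper":0},{"slide":[0,0,0.06],"turn":0,"gripper":0},{"slide":[0,0,0.09],"turn":0,"gripper":0},{"slide":[0,0,0.12],"turn":0,"gripper":0},{"slide":[0,0,0.14],"turn":0,"gripper":0}])

```text
time_s: 9.0
tcp_pos: [0.4283, -0.3399, 0.0712]
eef_rot: [-180.0, 0.1, -179.7]
contact_force: [-0.0, -0.1, 0.1]
gripper_width: 0.0005
gripper_force: 0.0
```

Call:
send_rows(moves=[{"slide":[0,0,0.01],"turn":0,"gripper":0},{"slide":[0,0,0.02],"turn":0,"gripper":0},{"slide":[0,0,0.03],"turn":0,"gripper":0},{"slide":[0,0,0.04],"turn":0,"gripper":0},{"slide":[0,0,0.05],"turn":0,"gripper":0}])

```text
time_s: 9.42
tcp_pos: [0.4279, -0.34, 0.0634]
eef_rot: [-180.0, 0.0, -179.8]
contact_force: [-0.4, 1.2, 3.4]
gripper_width: 0.0005
gripper_force: 1.8
```

Call:
send_rows(moves=[{"slide":[0,0,0.005],"turn":0,"gripper":0},{"slide":[0,0,0.01],"turn":0,"gripper":0},{"slide":[0,0,0.015],"turn":0,"gripper":0},{"slide":[0,0,0.02],"turn":0,"gripper":0},{"slide":[0,0,0.02],"turn":0,"gripper":0}])

```text
time_s: 9.83
tcp_pos: [0.4279, -0.3401, 0.0612]
eef_rot: [-180.0, 0.0, -179.7]
contact_force: [-2.3, 4.0, 12.1]
gripper_width: 0.0008
gripper_force: 6.4
```

12 N is well past the 5 N needed, so the button is on its stop. I'll hold briefly, then lift and draw back.

Call:
send_rows(moves=[{"slide":[0,0,0],"turn":0,"gripper":0},{"slide":[0,0,0],"turn":0,"gripper":0},{"slide":[0,0,-0.1],"turn":0,"gripper":0},{"slide":[0,0,-0.3],"turn":0,"gripper":0},{"slide":[0,0,-0.55],"turn":0,"gripper":0}])

```text
time_s: 10.25
tcp_pos: [0.4257, -0.339, 0.141]
eef_rot: [179.9, -0.3, -179.8]
contact_force: [1.0, 0.1, -0.0]
gripper_width: 0.0001
gripper_force: 0.0
```

Call:
send_rows(moves=[{"slide":[0,0,-0.2],"turn":0,"gripper":0},{"slide":[0,0,-0.4],"turn":0,"gripper":0},{"slide":[0,0,-0.5],"turn":0,"gripper":0},{"slide":[0,0,-0.5],"turn":0,"gripper":0},{"slide":[0,0,-0.5],"turn":0,"gripper":0}])

```text
time_s: 10.67
tcp_pos: [0.4278, -0.3399, 0.2181]
eef_rot: [-180.0, 0.1, -179.8]
contact_force: [0.6, -0.1, -0.1]
gripper_width: 0.0006
gripper_force: 0.0
```

```bash
python3 - <<'E'
from plant import optics,get_state
from h import *
n=np.array([.607,.1447,.089])
cv=[(circ([.608,.144,.045],.048),(0,0,255)),(circ(n,.014),(255,255,0))]
C={c:cam(c,optics.capture(c)) for c in("top","side")}
cv2.imwrite("pics/f.png",np.hstack([crop(C["top"],225,130,80,100,5,cv),crop(C["side"],260,130,80,100,5,cv)]))
print(get_state()["tcp_pos"],get_state()["contact_force"])
E
```

```text
[ 0.42695126 -0.33949909  0.21643712] [-0.80793324  0.62608698 -0.16829815]
```

View pics/f.png

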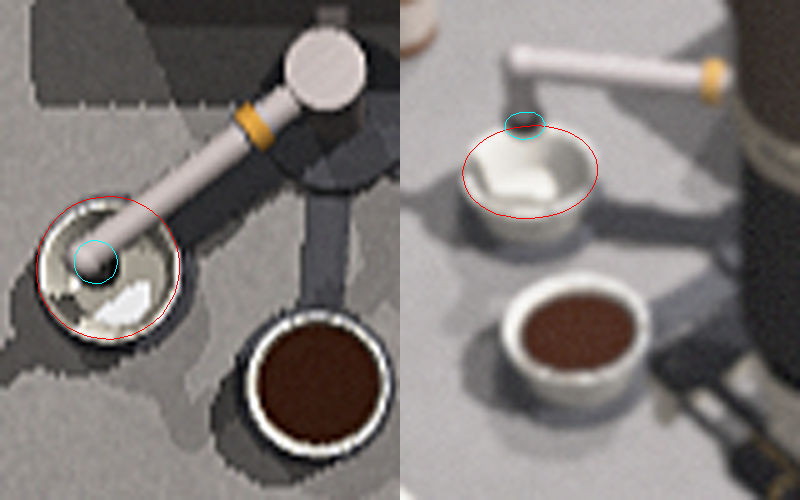

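The spout, nozzle and moulds are where they were before the press, with the nozzle at top crop (95,262) over the empty mould. The arm is clear of everything, so I'm handing in.

```bash
python3 -c "
from plant import order
print(order.close_job())"
```

```text
the job is handed in; nothing more can be done
None
```

I pushed the nozzle over the middle of the empty mould (within a few mm by the camera overlays), then pressed the green button to its stop and released it, drew the arm clear and handed the job in at about 11 s; no verdict came back.

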